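# Stack the long straight model track on its pile

### The arm

A 6-joint arm with a two-finger parallel gripper is mounted at the origin on the work surface. World frame = base frame: x ahead of the robot, y to its left, z up, the work surface at z = 0. Lengths are in mm, angles in rad, forces in N, time in s.
With the tool pointing down it reaches from about 350 to 850 mm from the base axis. Payload 8.1 kg.
Tool frame: the origin (TCP) lies midway between the tips of the shut fingers; the grasp point (between the pads) lies 19 mm behind it (env.hold_point_z is the distance from the TCP to the grasp point, in mm); z points along the fingers, y is the line along which they close (so a half turn about z gives the same grasp; the last joint's range is limited). The gripper opens to 93 mm and grips with 3 to 60 N. Pads are 15 mm wide; open, the fingers measure 128 mm over their backs; the gripper's body (75 mm by 188 mm) begins 65 mm behind the grasp point.
Start: joints at [1.195, 0.13, 1.488, -0, 1.523, -0.085], TCP at [172.009, 574.82, 218.635] pointing down, gripper open.
Joint ranges: [-2.96, 2.96], [-0.89, 2.26], [0.02, 2.5], [-1.34, 4.48], [0, 2.73], [-2.66, 2.66]. Speed limits (rad/s): [2.39, 2.39, 2.79, 3.14, 3.14, 3.14].

### API

Orientations are given as a unit quaternion [w, x, y, z].
In Python, from rig import env gives the robot as it stands. The module is installed in compiled form; this text tells all that it offers. Calls block until the motion is done:
- env.movep(position, orientation): joint-space move of the TCP to a pose.
- env.movel(position, rotation=None, feed=150): straight line of the TCP; rotation=None keeps the orientation; feed is the mean speed in mm/s.
- env.set_joints(angles): joint-space move.
- env.grip(opening): opening from 0.0 (shut) to 1.0 (fully open); the grip force is fixed at half the most; returns when the fingers have stopped.
- env.dwell(seconds).
- env.inverse_kinematics(position, orientation): joint angles nearest the present ones, or None.
- env.get_obs(): the state.
- env.camera(name): name is "side" or "top"; returns the picture (420x560x3 uint8, red, green, blue); there is no depth.
- env.camera_info(name): a dict with "K" (3x3 intrinsics, pixels), "xyz" and "attitude" of the camera in the world. Camera axes: x right, y down, z forward; pixel columns grow to the right and rows downward; lengths in mm; the calibration is good to about 2 mm. A picture is of the moment at which its call begins. camera_info takes no time and is no camera call.
A pose or a line that the arm cannot do raises env.MotionError and nothing moves.
- env.finish_job(): hands the job in; it is judged then, once.
The state is a dict: "time": time; "qpos": joint angles; "qd": joint speeds; "joint_torque": joint torques, N m; "eef_pos": TCP position; "tcp_rot": TCP orientation; "force": force on the tool from outside, world axes, zero at the start; "wrist_torque": the same for the moment, N m; "grip_width": opening from 0.0 (shut) to 1.0 (fully open); "gripper_force": force on a finger pad.
Only numpy, scipy, OpenCV 4.12 (cv2) and the standard library are available. Lean on these libraries where they do the work, as an engineer would, in place of code of your own. Each camera call takes 0.05 s, during which the arm holds its last target. There are 200 camera calls.

### The job

Put the loose long straight piece of model railway track away: lay it squarely on top of the pile of long straight pieces in the longer metal tray. Nobody knows how high that pile is, so lower the piece gently until you feel it touch the pile before you let go, do not drop it, and leave the loose short piece and the loose curved piece where they are.

Things in the scene. Friction and masses are not known exactly. Their poses are not given: they have to be found in the camera images.
- straight: Loose long straight track piece: rigid grey bed, black sleepers, two steel rails; 160 mm long (x), 50 wide (y), 17 high over the rails (bed: lower 12 mm), about 60 g, alike end for end. Origin at the centre of its flat underside. Starts rails up on the blue mat, whose top is at z = 2 mm. Grip it from above across its width.
- tray: Longer of two fixed dark steel trays, 182 x 72 mm, rim 14 high; length = x, origin under its centre at z = 2 mm. In it a firm pile of long straight pieces, rails up; the top one is level, centred, along x. Pile top unknown: z = 36 to 91 mm. The other tray (102 long) has short pieces to z = 70 mm and is not used. Nothing between or over loose pieces and trays is above 95 mm.
- short_straight: A loose short straight track piece, of the same build but 80 mm long (x), 50 mm wide, 17 mm high, lying on the mat; to be left alone. Origin at the centre of its underside.
- curve: A loose curved track piece of the same build, arc about 130 mm long, 50 mm wide, 17 mm high, lying on the mat; to be left alone. Origin near the middle of its underside, x axis along the track there.
There are look-alikes about, which are no part of the job. Leave any purple look-alike of the straight alone.

How it is judged (in metres and radians):
On the way:
1. the long straight piece, still held in the fingers, has been lowered onto the pile in the longer tray and touches it, centred within 15 mm and parallel within 10 degrees (horizontal distance between straight and tray below 0.015 m and angle between the x axis of straight and the x axis of tray, either way round below 0.1745 rad and contact force between straight and tray above 0.2 N and contact force between the fingers and straight above 0.3 N), for 0.1 s.
At the end, for the whole second after the job is handed in: The long straight piece lies at rest, rails up and level within 5 degrees, on the pile in the longer tray, its centre within 15 mm of the tray's centre (seen from above) and its length within 10 degrees of the tray's; the loose short and curved pieces are within 30 mm of where they began (horizontal distance between straight and tray below 0.015 m and angle between the x axis of straight and the x axis of tray, either way round below 0.1745 rad and angle between straight's own z axis and vertical below 0.087 rad and contact force between straight and tray above 0.1 N and linear speed of straight below 0.02 m/s and distance of each of short_straight, curve from where it was at the start of the episode below 0.03 m); the robot touches nothing.
It fails at once if the long straight piece is dropped (it falls free of the fingers faster than 0.45 m/s, about 10 mm of fall) (linear speed of straight above 0.45 m/s and contact force between the fingers and straight below 0.02 N).
It fails at once if the long straight piece is pressed on the pile or tray with more than 40 N (contact force between straight and tray above 40 N).
It fails at once if the loose short piece is moved by more than 30 mm (distance of short_straight from where it was at the start of the episode above 0.03 m).
It fails at once if the loose curved piece is moved by more than 30 mm (distance of curve from where it was at the start of the episode above 0.03 m).
It also fails if it takes over 38 s, if anything falls off the work surface, if the arm or the gripper's body presses on something with over 40 N, if the wrist force passes 120 N, or if a joint passes its speed limit or range.

## Working session

There is one attempt and no reset: what is moved stays moved. The work goes in short steps, each a Python script; the robot and the scene stay as the last script left them, time stands still between calls to the robot, and variables do not carry over. Pictures are saved under pics/ and viewed, at most 10 in all, crops included, and the job is handed in when it is done.

```bash
mkdir -p pics; python3 - <<'E'
from rig import env
import cv2
for n in("top","side"):
    cv2.imwrite(f"pics/{n}0.png",env.camera(n)[:,:,::-1]); print(env.camera_info(n))
o=env.get_obs();print(o["tcp_rot"],o["force"],env.hold_point_z,o["time"])
E
```

```text
{'K': array([[506.71150889,   0.        , 283.58858024],
       [  0.        , 506.71150889, 212.9308393 ],
       [  0.        ,   0.        ,   1.        ]]), 'xyz': array([ 292.78757767,  -10.79899563, 1112.37422068]), 'attitude': array([-0.08446117,  0.70976791, -0.69459215,  0.08147128])}
{'K': array([[450.50851697,   0.        , 286.67418168],
       [  0.        , 450.50851697, 206.70748603],
       [  0.        ,   0.        ,   1.        ]]), 'xyz': array([ 206.79473705, -772.10567905,  533.54433256]), 'attitude': array([-0.48028472,  0.85110496, -0.18826716,  0.09748031])}
[-1.92774314e-04  1.44885628e-01  9.89448036e-01 -8.38233884e-04] [-0.34313826 -0.51580777 -0.27010686] 18.8 0.1
```

View pics/top0.png

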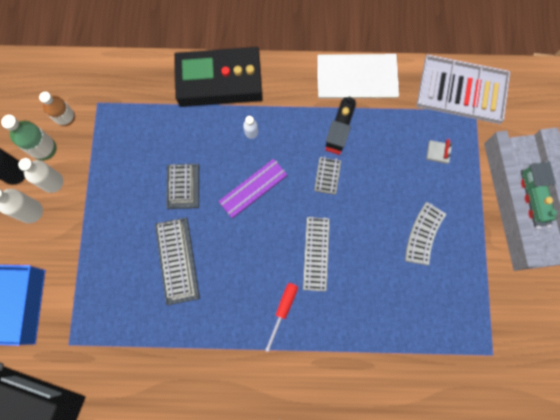

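View pics/side0.png

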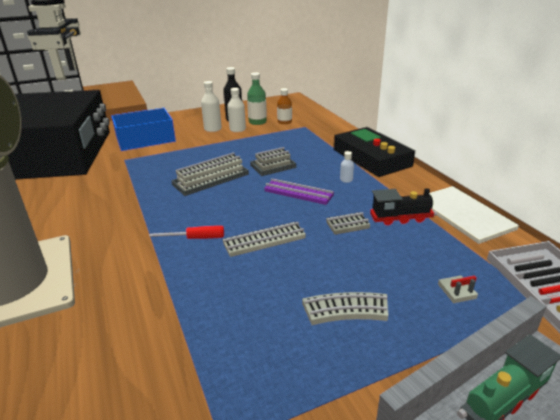

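Candidates in the top view:
- (316,254): grey, long, loose. This is the straight.
- (253,188): purple look-alike.
- (328,175): loose short piece.
- (425,233): loose curve.
- (177,260): pile in the longer tray, the goal.
- (183,185): pile in the short tray.

I'm choosing (316,254). Next I'll measure it and crop in to check.

```bash
cat >h.py <<'E'
import numpy as np, cv2
from scipy.spatial.transform import Rotation as R
from rig import env
def cam(n):
    i=env.camera_info(n); return i["K"],i["xyz"],R.from_quat(i["attitude"],scalar_first=True).as_matrix()
def ray(n,uv,z):
    K,c,M=cam(n); d=M@np.linalg.inv(K)@np.array([*uv,1.]); return c+d*(z-c[2])/d[2]
def proj(n,p):
    K,c,M=cam(n); q=K@(M.T@(np.asarray(p,float)-c)); return q[:2]/q[2]
def down(a):  # tool down, tool y axis at world angle a
    y=np.array([np.cos(a),np.sin(a),0]); z=np.array([0,0,-1.]); x=np.cross(y,z)
    return R.from_matrix(np.c_[x,y,z]).as_quat(scalar_first=True)
E
python3 - <<'E'
from h import *
im=cv2.imread("pics/top0.png"); hsv=cv2.cvtColor(im,cv2.COLOR_BGR2HSV)
m=((hsv[...,1]<110)|(abs(hsv[...,0].astype(int)-110)>15)).astype(np.uint8)
m[:108]=0;m[345:]=0;m[:,:100]=0;m[:,480:]=0
cs,_=cv2.findContours(m,cv2.RETR_EXTERNAL,cv2.CHAIN_APPROX_NONE)
for c in cs:
    if cv2.contourArea(c)<300: continue
    for z in (2,14,16):
        w=np.array([ray("top",p[0],z)[:2] for p in c],np.float32)
        (x,y),s,a=cv2.minAreaRect(w); print(c.mean((0,1)).round(),z,np.round([x,y,*s,a],1))
a=cv2.resize(im[150:320,130:450],None,fx=2.5,fy=2.5,interpolation=cv2.INTER_CUBIC)
cv2.imwrite("pics/crop.png",a[:425])
s=cv2.imread("pics/side0.png")
cv2.imwrite("pics/crops.png",cv2.resize(s[140:260,160:320],None,fx=5,fy=5,interpolation=cv2.INTER_CUBIC))
E
```

```text
[282. 312.] 2 [337.4  -2.8  31.8 142.4  69. ]
[282. 312.] 14 [336.9  -2.9  31.5 140.8  69. ]
[282. 312.] 16 [336.8  -3.   31.4 140.6  69. ]
[177. 261.] 2 [447.3 231.1 187.2  76.2  12.2]
[177. 261.] 14 [445.7 228.5 185.1  75.3  12.2]
[177. 261.] 16 [445.4 228.1 184.8  75.2  12.2]
[316. 254.] 2 [469.1 -77.2  56.5 167.7  87.8]
[316. 254.] 14 [467.2 -76.4  55.9 165.9  87.8]
[316. 254.] 16 [466.8 -76.3  55.8 165.6  87.8]
[423. 235.] 2 [ 517.6 -317.5   64.6  148.6   68.8]
[423. 235.] 14 [ 515.2 -314.2   63.9  147.    68.8]
[423. 235.] 16 [ 514.8 -313.7   63.8  146.8   68.8]
[182. 186.] 2 [618.6 230.3 107.4  75.7   2.1]
[182. 186.] 14 [615.1 227.7 106.3  74.9   2.1]
[182. 186.] 16 [614.5 227.3 106.1  74.8   2.1]
[252. 188.] 2 [616.9  67.8  56.2 168.1  40.5]
[252. 188.] 14 [613.4  67.   55.6 166.2  40.5]Traceback (most recent call last):
  File "<stdin>", line 9, in <module>
  File "h.py", line 7, in ray
    K,c,M=cam(n); d=M@np.linalg.inv(K)@np.array([*uv,1.]); return c+d*(z-c[2])/d[2]
          ~~~^^^
  File "h.py", line 5, in cam
    i=env.camera_info(n); return i["K"],i["xyz"],R.from_quat(i["attitude"],scalar_first=True).as_matrix()
ValueError: time passes only in moves, steps and waits
```

```bash
sed -i 's/^def cam/import functools\n@functools.cache\ndef cam/' h.py
python3 - <<'E'
from h import *
im=cv2.imread("pics/top0.png"); s=cv2.imread("pics/side0.png")
def box(img,n,c,a,L,W,z):
    u=np.array([np.cos(a),np.sin(a)]);v=np.array([-u[1],u[0]])
    return np.array([proj(n,[*(c+i*L/2*u+j*W/2*v),z]) for i,j in((1,1),(1,-1),(-1,-1),(-1,1))])
A=[];
for img,n,(x0,x1,y0,y1) in((im,"top",(140,345,205,310)),(s,"side",(165,315,145,260))):
    f=800/(x1-x0) if n=="top" else 5
    b=cv2.resize(img[y0:y1,x0:x1],None,fx=f,fy=f,interpolation=cv2.INTER_CUBIC)
    for c,a,L,W,zs in(((467.5,-76.5),-2.2,160,50,(2,14)),((445.5,228.3),12.2,182,72,(2,16))):
        for z,col in zip(zs,((0,255,255),(0,255,0))):
            p=(box(b,n,np.array(c),np.radians(a),L,W,z)-[x0,y0]+.5)*f
            cv2.polylines(b,[p.astype(int)],True,col,1)
    cv2.imwrite(f"pics/crop_{n}.png",b)
E
```

```text
(no output)
```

View pics/crop_top.png

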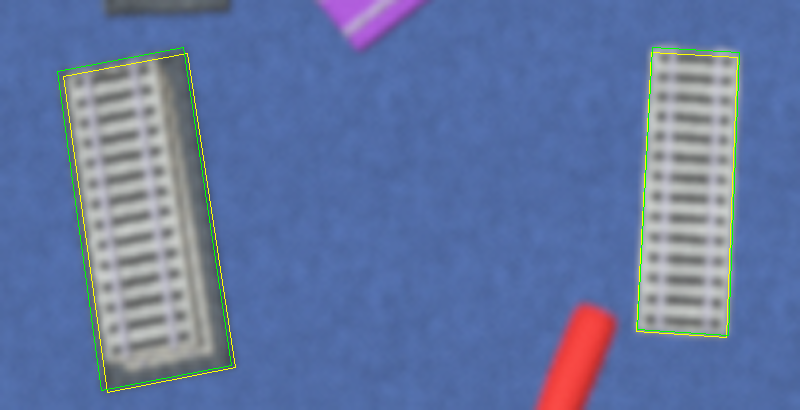

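View pics/crop_side.png

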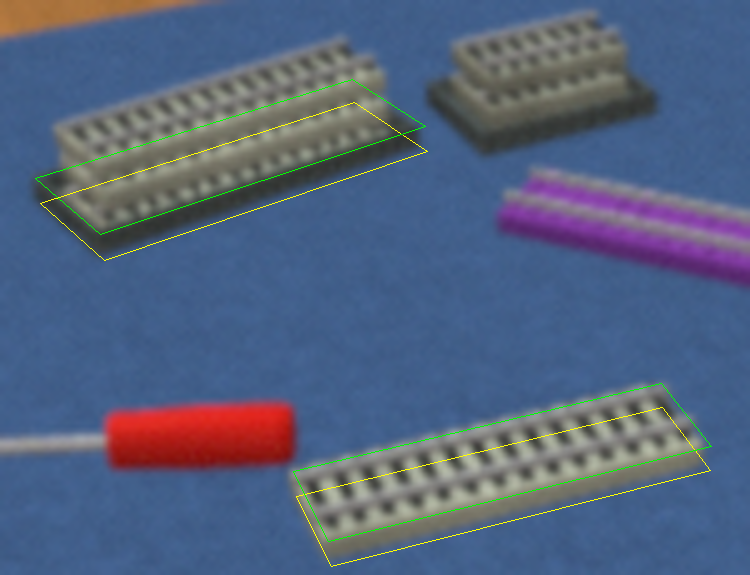

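Both outlines fit. The choice is the grey straight, centre (467,-76), yaw -2.2°. The tray centre is (445.5,228), yaw 12.2°. I'll grasp now.

```bash
python3 - <<'E'
from h import *
q=down(np.radians(87.8))
env.movep([467.5,-76.5,200],q)
o=env.get_obs();print(o["time"],o["qpos"].round(2) if hasattr(o["qpos"],'round') else o["qpos"])
env.movel([467.5,-76.5,40],feed=180)
env.movel([467.5,-76.5,6],feed=60)
print(env.get_obs()["force"])
env.grip(0.0)
o=env.get_obs();print(o["time"],o["grip_width"]*93,o["gripper_force"],o["force"],o["eef_pos"])
env.movel([467.5,-76.5,130],feed=120)
o=env.get_obs();print(o["time"],o["grip_width"]*93,o["gripper_force"],o["force"],o["eef_pos"])
cv2.imwrite("pics/lift.png",env.camera("side")[:,:,::-1])
E
```

```text
2.6333 [-0.27 -0.21  1.85  0.    1.5  -1.8 ]
[ 0.12072376 -0.15284466  1.12117326]
5.15 49.480536108418676 30.000206530094147 [-0.14619518  0.79823464  1.07372547] [467.55011614 -76.50674145   6.06031148]
6.3333 49.72572145378947 29.999920427799225 [-0.86330526  0.46261444 -0.27825597] [466.85046735 -76.3211132  129.00426807]
```

View pics/lift.png

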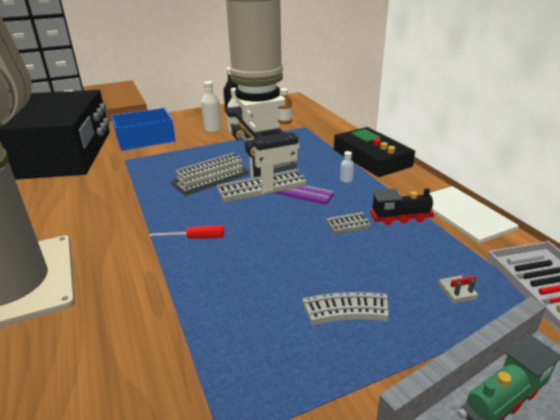

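The piece is held level. I'll carry it above the tray and lower it until it touches.

```bash
cat >low.py <<'E'
from h import *
for z in(36,50,60,70,91): print(z,ray("top",(174.1,259.6),z)[:2].round(1))
x,y=445.5,228.3; q=down(np.radians(102.2))
env.movep([x,y,130],q); env.movel([x,y,104],feed=60); env.dwell(.4)
def F(n=4):
    f=[]
    for _ in range(n): f.append(env.get_obs()["force"][2]); env.dwell(.02)
    return np.mean(f)
f0=F(8); o=env.get_obs(); print(o["time"],f0,o["eef_pos"],o["grip_width"]*93)
z=104.
while z>36:
    z-=1; env.movel([x,y,z],feed=25)
    d=env.get_obs()["force"][2]-f0
    if d>2:
        d=F(5)-f0
        print(z,d)
        if d>2.5: break
o=env.get_obs(); print(o["time"],z,d,o["eef_pos"],o["force"],o["wrist_torque"],o["gripper_force"])
env.dwell(.2); print("hold",F()-f0)
cv2.imwrite("pics/down.png",env.camera("side")[120:280,140:360,::-1].repeat(3,0).repeat(3,1))
E
python3 low.py
```

```text
36 [443.1 228.4]
50 [441.1 225.3]
60 [439.7 223.1]
70 [438.3 220.9]
91 [435.4 216.2]
8.6667 -0.3300848549718549 [445.53629337 228.34934007 104.10374516] 49.42687758767547
53.0 6.80054141656726
21.5 53.0 6.80054141656726 [445.60851701 228.33750406  53.6967792 ] [-2.54750158 -1.93238358  6.05400712] [-0.19131685  0.60834341 -0.04348238] 30.00147521495819
hold 6.740656518037765
```

View pics/down.png

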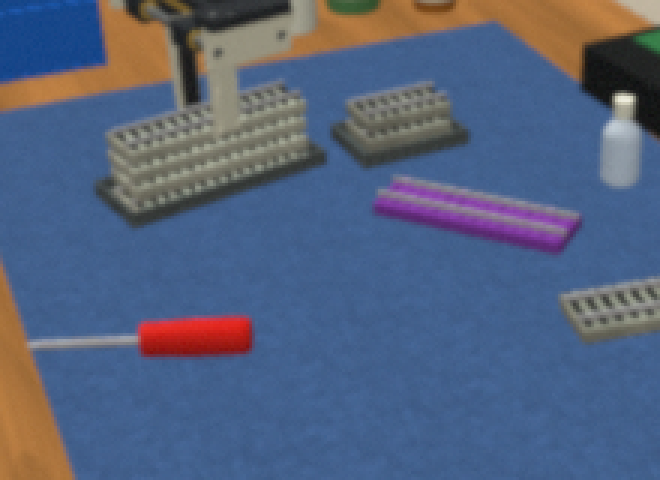

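Contact at about 6.8 N with the underside near z = 50 mm, inside the 36–91 mm range. The view shows the piece aligned on the pile, around (210,120) in the crop. Releasing.

```bash
python3 - <<'E'
from h import *
env.grip(0.85)
env.movel([445.5,228.3,90],feed=60)
env.movel([445.5,228.3,200],feed=180)
env.movep([250,500,220],env.get_obs()["tcp_rot"])
im=env.camera("top")[:,:,::-1]; print(env.get_obs()["time"],env.get_obs()["force"])
cv2.imwrite("pics/end.png",cv2.resize(im[140:310,100:350],None,fx=3,fy=3))
E
```

```text
25.3417 [-1.17144778 -0.24058811  0.45169198]
```

View pics/end.png

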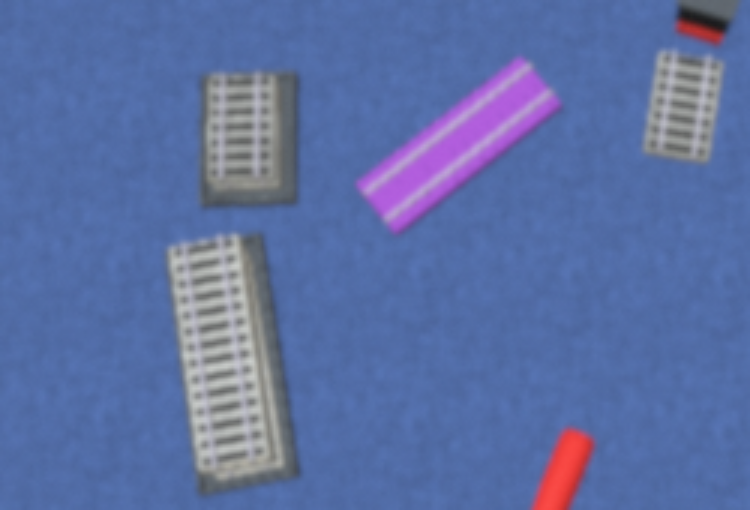

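The piece lies square on the pile, centred near (220,352) in the crop. That maps to about (444,224), within 5 mm of the tray centre. The short piece has not moved.

```bash
python3 -c "
from rig import env
print(env.finish_job())"
```

```text
the job is handed in; nothing more can be done
None
```

The long straight piece was lowered to a felt touch (about 7 N) on the pile in the longer tray and released there, lying square and about 5 mm off centre by the last picture; the short and curved pieces were not touched, and the job is handed in, though no verdict came back.

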